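# Post a tube offcut under the self-closing flap of the offcut box

## Task

Clear the square-tube offcut off the feed shelf of the red offcut box: hold the box's spring-closed flap up with one fingertip and, while it is held, push the offcut along the shelf under it with the other fingertip until it tips over the edge and drops into the box, then take the hand away and let the flap close. Its cut ends are sharp, so only push it, never pick it up or lift it, and do not let the flap bear on it; leave the brass union standing on the shelf and everything else on the bench where it is.

Things in the scene. Friction and masses are not known exactly. Their poses are not given: they have to be found in the camera images.
- box: Red sheet-steel offcut box fixed to the bench, 220 mm wide (y), 148 mm high plus a wire handle 26 mm high on its roof. Origin on the bench, mid-width, below the fold where the shelf ends and the drop begins. x points level into the box (the push direction), y left, z up. Side cheeks flank the flap; the flat roof starts 58 mm behind the fold. A 50 degree ramp leads from the fold down into the bin.
- shelf (a point): Middle of the feed shelf's front edge, on its top, 90 mm above the bench. The flat shelf runs from here 64 mm in along box x to the fold (box x = -2 mm); rims 3 mm thick and 8 mm high close its two sides (box y = +-107 mm). Its front edge is 18 mm deep, with open space in front of and below it. A part whose centre of mass passes the fold tips into the bin by itself.
- flap: Aluminium flap, 206 mm wide, 3 mm thick, yellow rolled lip on its lower edge. Origin mid-width on the hinge axis (along box y, at box x = 52 mm, 140 mm above the bench). Closed, its axes match the box's; it opens upward, turning about +y by up to 2.0 rad (the angle of its z from vertical). The spring closes it with 2 to 4 N at the lip. Pushing a part against it cannot open it.
- lip (a point): Middle of the yellow rolled lip (a 9 mm thick bar along the flap's whole lower edge), on its centre line, 61 mm from the hinge; closed, (x, z) = (-55, -26) mm from the hinge, its underside 20 mm above the shelf, so a tilted fingertip fits under it from in front. Opened 0.5 rad, its underside is 49 mm above the shelf.
- offcut: The offcut: square steel tube, blue, bright cut ends, 40 x 40 mm section, 4 mm wall, 55 mm long along its y, about 0.22 kg, lying on the shelf, open ends to the sides, turned a few degrees at most. Origin at the centre of its underside, about 40 mm in front of the fold, and 50 mm left or right of the shelf's middle, which is free; the union is at the other end.
- union: Brass pipe union standing upright on the feed shelf at the other end from the offcut: 40 mm diameter, 42 mm tall, 0.19 kg. To be left standing. Origin at the centre of its underside.
- flange: Bystander: steel pipe flange lying on the bench, 110 mm diameter, 34 mm high. Origin at the centre of its underside.
- nipple: Bystander: dark pipe nipple standing on end, 60 mm diameter, 70 mm tall. Origin at the centre of its underside.
- hammer: Bystander: hammer lying on the bench in front of the box to the right, 260 mm long along its x, origin under its middle.
- brush: Bystander: brush lying on the bench in front of the box to the left, 220 mm long along its x, origin under its middle.
- magnet: Bystander: red welding magnet standing on edge, 75 x 20 x 75 mm. Origin at the centre of its underside.
- jar: Bystander: clear jar with a blue cap, 60 mm diameter, 75 mm tall. Origin at the centre of its underside.

How it is judged:
On the way, in this order (a step that is already met when the one before it is completed fails the run):
1. the robot holds the flap open by at least 0.5 rad while the offcut still stands on the shelf in front of it (angle between flap's own z axis and vertical above 0.5 rad and contact force between any of the fingers, the arm and flap above 0.2 N and x of offcut in the frame of box below -0.028 m and height (world z) of offcut above 0.085 m), for 0.1 s.
2. with the flap still held open, the offcut has been pushed along the shelf until its front is under the flap (angle between flap's own z axis and vertical above 0.5 rad and contact force between any of the fingers, the arm and flap above 0.2 N and x of offcut in the frame of box above -0.015 m and height (world z) of offcut above 0.075 m), for 0.05 s.
At the end, for the whole second after the job is handed in: The offcut lies at rest inside the bin of the box (its origin behind the fold and more than 20 mm below the shelf top), the flap has closed again (within 0.05 rad), and the union stands upright on the shelf (x of offcut in the frame of box between 0 and 0.155 m and height (world z) of offcut below 0.07 m and linear speed of offcut below 0.02 m/s and angle between flap's own z axis and vertical below 0.05 rad and angle between union's own z axis and vertical below 0.1 rad); the robot touches nothing.
It fails at once if the offcut is lifted more than 20 mm off the shelf (height (world z) of offcut above 0.11 m).
It fails at once if the flap bears on the offcut (more than 1 N) (contact force between flap and offcut above 1 N).
It fails at once if the union on the shelf is moved more than 15 mm or tipped (distance of union from where it was at the start of the episode above 0.015 m or angle between union's own z axis and vertical above 0.3 rad).
It fails at once if another bystander on the bench is moved more than 20 mm (distance of any of flange, nipple, hammer, brush, magnet, jar from where it was at the start of the episode above 0.02 m).
It also fails if it takes over 45 s, if anything falls off the work surface, if the arm or the gripper's body presses on something with over 40 N, if the wrist force passes 120 N, or if a joint passes its speed limit or range.

## Robot

A 6-joint arm with a two-finger parallel gripper is mounted at the origin on the work surface. World frame = base frame: x ahead of the robot, y to its left, z up, the work surface at z = 0. Lengths are in m, angles in rad, forces in N, time in s.
With the tool pointing down it reaches from about 0.4 to 0.825 m from the base axis. Payload 7 kg.
Tool frame: the origin (TCP) lies on the centre line of the jaws, within the pads' length; the fingertips stand tip_reach ahead of it and the grasp point (between the pads) is the TCP (tip_reach is the distance from the TCP to the fingertips, in m); z points along the fingers, y is the line along which they close (so a half turn about z gives the same grasp; the last joint's range is limited). The gripper opens to 88 mm and grips with 3 to 60 N. Pads are 19 mm wide; open, the fingers measure 130 mm over their backs; the gripper's body (78 mm by 193 mm) begins 47 mm behind the grasp point.
Start: joints at [1.62, 0.359, 0.012, 0, -1.224, -0.288], TCP at [0.16, 0.656, 0.214] pointing down, gripper open.
Joint ranges: [-3.07, 3.07], [-1.43, 2.12], [-1.02, 1.25], [-3.03, 1.67], [-3.05, -0], [-3.03, 3.03]. Speed limits (rad/s): [2.39, 2.39, 3.01, 3.14, 3.14, 3.14].

## Interface

Orientations are given as [roll, pitch, yaw] about the fixed x, y, z axes, in that order (R = Rz(yaw) Ry(pitch) Rx(roll)).
In Python, from station import get_state, grab_frame, calibration, job_done, find_in, mark_of, tip_reach gives the robot as it stands.
- The arm moves only by the shell command python3 -m handwheel 'ROWS' [OPENING] [FORCE]. ROWS is JSON, a list of rows, each an object with "delta_pos": the shift along the world's x, y, z in units of 30 mm (1.0 is 30 mm), a list of three; "dr": the turn, a rotation vector about the world's x, y, z in degrees, a list of three. In form: [{"delta_pos": [tx, ty, tz], "dr": [rx, ry, rz]}, ...]. A call has 1 to 10 rows; each row shifts and turns the commanded pose from where the row before left it; what a row does not reach is not made up. A row lasts 1/10 s, in which the tool goes at most 50 mm and 8.59 degrees, less where a joint would pass 70% of its speed; a pose out of reach is approached as far as the arm can. A call is refused whole if a number of a shift passes 1 or a number of a turn 8.59, either way. A call with a gripper value outside its range is refused whole. OPENING is the closure, from -1 (fully open) to 1 (shut), set as the call begins (- or left out, the last holds). The fingers move at their own pace and stop on an object; FORCE is the grip in N (left out, the last holds). Time passes only in rows, so rows that do not move let the fingers close. It gives the time, the measured TCP pose, the force, the opening and the grip force at its end, in the units of the state.
- get_state(): the state, without advancing time (a new reading comes with each control period).
- grab_frame(name): name is "scene" or "side" or "wrist"; returns the picture (480x640x3 uint8, red, green, blue); there is no depth.
- calibration(name): a dict with "fx", "fy", "cx", "cy" (pixels), "k1" (the pictures are not rectified: a ray, as slopes to the right and down, at radius r is drawn at 1 + k1 r^2 times it, then the intrinsics apply), "extrinsics" (4x4, takes a point from world to camera coordinates). Camera axes: x right, y down, z forward; pixel columns grow to the right and rows downward; lengths in m; the calibration is good to about 2 mm. A picture is of the moment at which its call begins: read the wrist's pose just before it. calibration takes no time and is no camera call; for the wrist camera it gives the pose at the moment of the call.
- job_done(): hands the job in; it is judged then, once.
Trained networks look in the newest picture that a camera, given by its name, has taken for a name from the list of things; names that differ only in an ending like _2 or _b are one class to them, and where a whole thing is asked for, a point or a joint stands for the part that bears it (a point fixed in the world has none). Each returns a list of dicts, best first, with "conf" (0 to 1); they miss things now and then, are a little off and sometimes report something else, mostly with a low value. They report only what shows in the picture. A call takes as long as a camera call.
- find_in(camera, query): "location" ([column, row] in pixels, amid what is visible of it).
- mark_of(camera, query): "location" ([column, row] in pixels: a listed point, or the origin of a listed thing).
The state is a dict: "t": time; "q": joint angles; "qd": joint speeds; "joint_efforts": joint torques, N m; "eef_pos": TCP position; "ee_rot": TCP orientation; "force": force on the tool from outside, world axes, zero at the start; "moment": the same for the moment, N m; "width": finger opening in m; "gripper_force": force on a finger pad.
Only numpy, scipy, OpenCV 4.12 (cv2) and the standard library are available. Lean on these libraries where they do the work, as an engineer would, in place of code of your own. Each camera call takes 0.05 s, during which the arm holds its last target. There are 200 camera calls.

## Working session

There is one attempt and no reset: what is moved stays moved. The work goes in short steps, Python scripts to look and compute and a shell command to move; the robot and the scene stay as the last step left them, time stands still between calls to the robot, and variables do not carry over. Pictures are saved under pics/ and viewed, at most 10 in all, crops included, and the job is handed in when it is done.

```bash
mkdir -p pics; cat > h.py <<'E'
import numpy as np, cv2
from station import *
def cal(n):
    c=calibration(n); return c,np.array(c["extrinsics"])
def proj(n,P):
    c,E=cal(n); p=(E@np.append(P,1))[:3]; s=p[:2]/p[2]; s=s*(1+c["k1"]*(s@s)); return np.array([c["fx"]*s[0]+c["cx"],c["fy"]*s[1]+c["cy"]])
def ray(n,uv):
    c,E=cal(n); d=np.array([(uv[0]-c["cx"])/c["fx"],(uv[1]-c["cy"])/c["fy"]]); s=d.copy()
    for _ in range(20): s=d/(1+c["k1"]*(s@s))
    R=E[:3,:3]; return -R.T@E[:3,3], R.T@np.append(s,1)
def atz(n,uv,z):
    o,d=ray(n,uv); return o+d*(z-o[2])/d[2]
def tri(obs):
    A=np.zeros((3,3));b=np.zeros(3)
    for n,uv in obs:
        o,d=ray(n,uv); d=d/np.linalg.norm(d); M=np.eye(3)-np.outer(d,d); A+=M;b+=M@o
    return np.linalg.solve(A,b)
def snap(n,name):
    f=grab_frame(n); cv2.imwrite(f"pics/{name}.png",f[:,:,::-1]); return f
E
python3 - <<'E'
from h import *
np.set_printoptions(precision=4,suppress=True)
print(tip_reach if not callable(tip_reach) else tip_reach(), get_state())
for n in("scene","side","wrist"):
    f=snap(n,n+"0"); print(n, calibration(n)["fx"], ray(n,(320,240)))
Z=dict(box=0,shelf=.09,flap=.14,lip=.114,offcut=.09,union=.09,flange=0,nipple=0,hammer=0,brush=0,magnet=0,jar=0)
for k,z in Z.items():
    obs=[]
    for n in("scene","side"):
        r=mark_of(n,k)
        if r: print(k,n,round(r[0]["conf"],2),np.round(r[0]["location"]),atz(n,r[0]["location"],z)); obs.append((n,r[0]["location"]))
    if len(obs)==2: print("   tri",tri(obs))
E
```

```text
0.019 {'t': 0.0, 'q': array([ 1.6201,  0.3594,  0.011 , -0.0003, -1.2241, -0.2881]), 'qd': array([ 0.0008, -0.0006, -0.0004, -0.0002,  0.0014, -0.0015]), 'joint_efforts': array([ -0.0005, -58.272 ,  29.3048,   6.9972,   0.0067,  -0.0002]), 'eef_pos': array([0.1596, 0.6553, 0.2127]), 'ee_rot': array([ 3.1399, -0.0002, -0.2389]), 'force': array([-0.8986, -0.3774,  0.7833]), 'moment': array([ 0.0207,  0.0193, -0.0217]), 'gripper_force': 0.0, 'width': 0.08733416706351908}
scene 620.2324707279439 (array([1.2321, 0.8471, 0.9146]), array([-0.4948, -0.6286, -0.6004]))
side 470.67461232182916 (array([-0.0575, -0.5773,  0.7172]), array([ 0.5727,  0.5698, -0.5894]))
wrist 352.566068388708 (array([0.227 , 0.6394, 0.3829]), array([-0.2664,  0.0757, -0.9612]))
box scene 0.71 [251. 262.] [ 0.6539 -0.1535  0.    ]
box side 0.67 [406. 284.] [ 0.6594 -0.144   0.    ]
   tri [ 0.6562 -0.1473  0.0045]
shelf scene 0.59 [271. 222.] [ 0.5923 -0.1447  0.09  ]
shelf side 0.76 [392. 269.] [ 0.5866 -0.15    0.09  ]
   tri [ 0.5899 -0.1481  0.087 ]
flap scene 0.81 [231. 224.] [ 0.6999 -0.1376  0.14  ]
flap side
[... 463 characters left out ...]
9  ]
   tri [ 0.6187 -0.1951  0.0915]
flange scene 0.56 [462. 392.] [0.5816 0.4259 0.    ]
nipple scene 0.94 [226. 205.] [ 0.5654 -0.3992  0.    ]
nipple side 0.79 [486. 370.] [ 0.5691 -0.4064  0.    ]
   tri [ 0.5661 -0.4044 -0.0007]
hammer scene 0.84 [322. 200.] [ 0.3615 -0.2448 -0.    ]
hammer side 0.8 [347. 385.] [ 0.3571 -0.2381  0.    ]
   tri [ 0.3598 -0.2408  0.0007]
brush scene 0.7 [450. 283.] [ 0.3651  0.2083 -0.    ]
brush side 0.89 [212. 275.] [0.3576 0.1949 0.    ]
   tri [ 0.3605  0.2032 -0.0064]
magnet scene 0.61 [252. 189.] [ 0.4701 -0.4194  0.    ]
jar scene 0.83 [519. 348.] [0.4117 0.4287 0.    ]
jar side 0.92 [181. 225.] [0.4184 0.4293 0.    ]
   tri [0.416  0.4287 0.0022]
```

View pics/scene0.png

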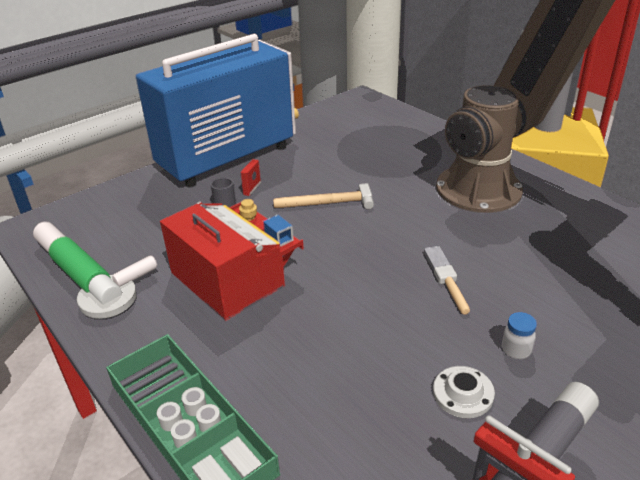

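View pics/side0.png

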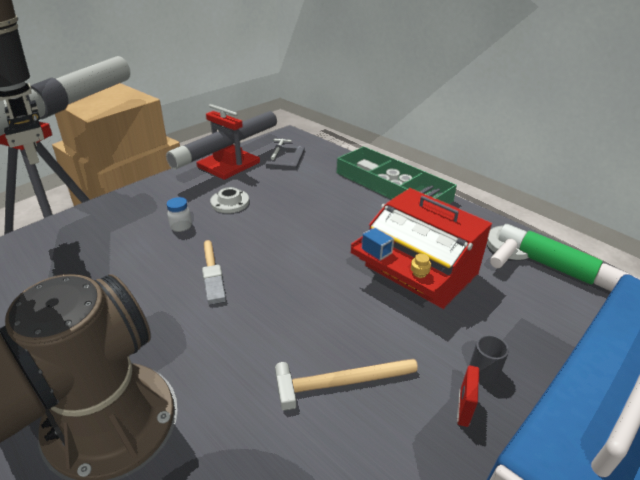

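The scene picture shows the red box at about (225,250), with the blue offcut at (278,230) on its left end and the brass union at (248,209) on its right end. The side picture agrees: offcut (377,244), union (421,265), yellow lip between them. I'll enlarge both to read the box corners and get its yaw.

```bash
python3 - <<'E'
import cv2
a=cv2.imread('pics/scene0.png')[190:320,150:310]; b=cv2.imread('pics/side0.png')[180:310,340:500]
cv2.imwrite('pics/cs.png',cv2.resize(a,None,fx=4.9,fy=4.6,interpolation=cv2.INTER_CUBIC)[:600,:800])
cv2.imwrite('pics/cd.png',cv2.resize(b,None,fx=4.9,fy=4.6,interpolation=cv2.INTER_CUBIC)[:600,:800])
E
```

```text
(no output)
```

View pics/cs.png

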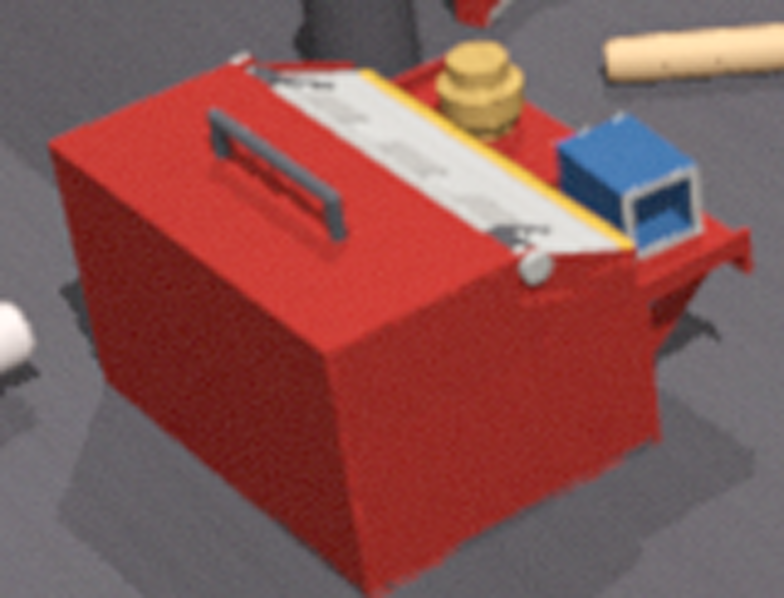

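View pics/cd.png

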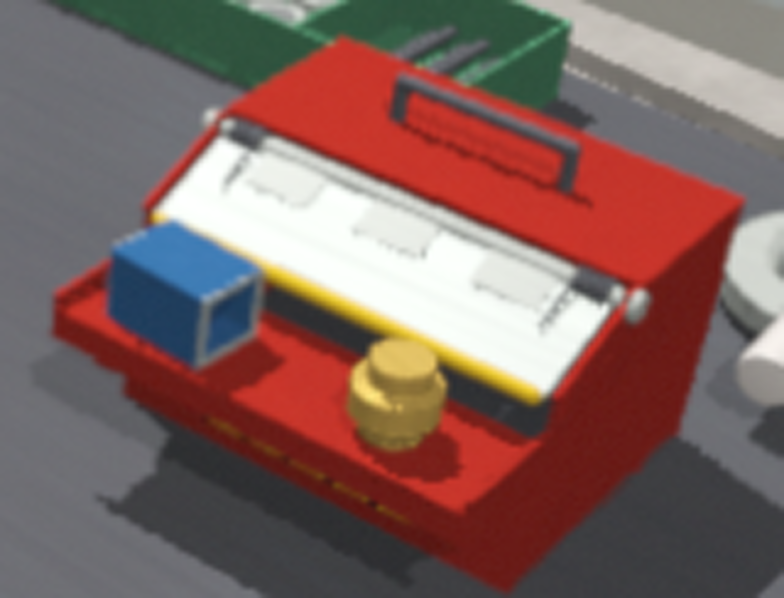

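The crops show the offcut's top face clearly in both views and the roof and lip corners. In the scene crop the rear roof corners are (50,147) and (330,352) and the lip ends (362,70) and (632,243). In the side crop the roof corners are (345,38) and (742,203) and the lip ends (152,215) and (545,400). The offcut is clear of the flap.

```bash
cat > fit.py <<'E'
from h import *
from scipy.optimize import least_squares
np.set_printoptions(precision=4,suppress=True)
S=lambda u,v:("scene",(150+u/4.9-.4,190+v/4.6-.4)); D=lambda u,v:("side",(340+u/4.9-.4,180+v/4.6-.4))
# box pts: x(None=rear),y,z
P=[(S(50,147),(None,-.11,.148)),(S(330,352),(None,.11,.148)),(S(372,592),(None,.11,0)),
(S(632,243),(-.003,.103,.116)),(S(362,70),(-.003,-.103,.118)),
(D(345,38),(None,.11,.148)),(D(742,203),(None,-.11,.148)),(D(152,215),(-.005,.103,.116)),(D(545,400),(-.005,-.103,.114)),
(D(55,300),(-.066,.11,.098))]
for n,k,p in (("scene",(271,222),(-.066,0,.09)),):pass
def T(v,p):
    c,s=np.cos(v[2]),np.sin(v[2]); return np.array([v[0]+c*p[0]-s*p[1],v[1]+s*p[0]+c*p[1],p[2]])
def res(v): return np.concatenate([proj(o[0],T(v,(v[3] if p[0] is None else p[0],p[1],p[2])))-o[1] for o,p in P])
f=least_squares(res,[.65,-.147,.05,.2],loss='soft_l1'); v=f.x
print("box",v,np.degrees(v[2])); print(res(v).reshape(-1,2).round(1))
def inb(p):
    c,s=np.cos(v[2]),np.sin(v[2]); d=np.array(p)[:2]-v[:2]; return np.array([c*d[0]+s*d[1],-s*d[0]+c*d[1]])
for nm,C in(("S",[S(560,148),S(618,115),S(697,163),S(625,195)]),("D",[D(110,243),D(172,220),D(263,265),D(198,300)])):
    W=[atz(o[0],o[1],.13) for o in C]; B=[inb(w) for w in W]; print(nm,np.array(B),"mean",np.mean(B,0))
for q in([.6222,-.077],[.6187,-.1951]): print(inb(q))
E
python3 fit.py
```

```text
box [ 0.6538 -0.1434  0.0448  0.1561] 2.56584132193876
[[-0.1 -1.6]
 [-0.1 -0.4]
 [ 0.6  1.8]
 [ 0.   0.4]
 [-0.4 -0.7]
 [-0.5  0. ]
 [ 0.9 -1.2]
 [ 0.2  0.6]
 [-0.4  0.5]
 [ 0.  -1. ]]
S [[-0.0173  0.0355]
 [-0.0534  0.0321]
 [-0.0533  0.0884]
 [-0.0141  0.0859]] mean [-0.0345  0.0605]
D [[-0.0516  0.0923]
 [-0.0174  0.0838]
 [-0.0195  0.0322]
 [-0.0611  0.0366]] mean [-0.0374  0.0612]
[-0.0286  0.0677]
[-0.0374 -0.0501]
```

```bash
cat > plan.py <<'E'
from h import *
from scipy.spatial.transform import Rotation as Ro
np.set_printoptions(precision=3,suppress=True)
BX=np.array([.654,-.1435]); YAW=.0448
RB=Ro.from_euler('z',YAW).as_matrix()
def b2w(p): return np.array([BX[0],BX[1],0])+RB@p
def w2b(p): return RB.T@(np.asarray(p)-[BX[0],BX[1],0])
def pose(A,phi,p=55,psi=0,L=.108):
    """A tip in box mm -> TCP world, R (A is the -y finger)"""
    p,phi=np.radians([p,phi]); z=np.array([np.cos(p),0,-np.sin(p)]); e2=np.array([np.sin(p),0,np.cos(p)])
    a=np.cos(phi)*np.array([0,-1,0])+np.sin(phi)*e2
    Q=Ro.from_euler('z',psi,degrees=True).as_matrix(); z=Q@z;a=Q@a
    t=np.array(A)/1e3-L/2*a-.019*z; y=-a; R=np.column_stack([np.cross(y,z),y,z])
    return b2w(t),RB@R
def cur():
    s=get_state(); return s,s["eef_pos"],Ro.from_euler('xyz',s["ee_rot"]).as_matrix()
def show():
    s,t,R=cur(); L=s["width"]+.021; m=t+.019*R[:,2]
    A=w2b(m-L/2*R[:,1])*1e3; B=w2b(m+L/2*R[:,1])*1e3
    a=RB.T@-R[:,1]; z=RB.T@R[:,2]
    print("t",round(s["t"],2),"q",s["q"],"A",A.round(1),"B",B.round(1),"a",a,"z",z,"F",s["force"].round(1),"w",s["width"])
def go(A,phi,n=None,**k):
    s,t,R=cur(); T,G=pose(A,phi,L=s["width"]+.021,**k)
    d=(T-t)/.03; r=Ro.from_matrix(G@R.T).as_rotvec(degrees=True)
    n=n or int(np.ceil(max(abs(d).max(),abs(r).max()/8.5,np.linalg.norm(r)/8.5,np.linalg.norm(d)/1.6)))
    print("TCP",T,"n",n,"pos/row",d/n,"dr/row",r/n,"| total",d,r)
E
python3 -c "
from plan import *
show(); go([-110,0,200],75)"
```

```text
t 1.35 q [ 1.62   0.359  0.012  0.    -1.224 -0.288] A [-442.8  872.8  194.7] B [-473.2  768.5  194.7] a [0.28 0.96 0.  ] z [ 0.  0. -1.] F [ 0.2 -0.8 -0.4] w 0.08764677834757464
TCP [ 0.49  -0.137  0.185] n 27 pos/row [ 0.407 -0.979 -0.035] dr/row [ 1.046 -0.977 -3.175] | total [ 10.999 -26.42   -0.94 ] [ 28.246 -26.388 -85.737]
```

View pics/wrist0.png

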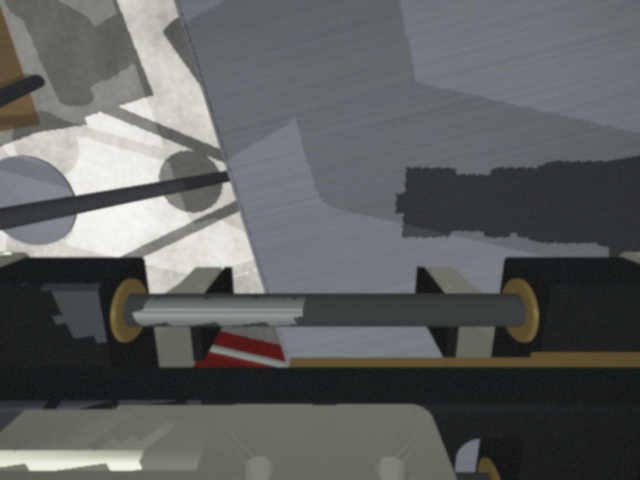

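The wrist view shows only the bench edge and the two open fingers, at about (190,330) and (455,330). Moving to the pre-entry pose.

```bash

python3 -m handwheel '[{"delta_pos":[0.4,-0.95,0.3],"dr":[0,0,-3.2]},{"delta_pos":[0.4,-0.95,0.3],"dr":[0,0,-3.2]},{"delta_pos":[0.4,-0.95,0.3],"dr":[0,0,-3.2]},{"delta_pos":[0.4,-0.95,0.3],"dr":[0,0,-3.2]},{"delta_pos":[0.4,-0.95,0.3],"dr":[0,0,-3.2]},{"delta_pos":[0.4,-0.95,0.3],"dr":[0,0,-3.2]},{"delta_pos":[0.4,-0.95,0.3],"dr":[0,0,-3.2]},{"delta_pos":[0.4,-0.95,0.3],"dr":[0,0,-3.2]},{"delta_pos":[0.4,-0.95,0.3],"dr":[0,0,-3.2]},{"delta_pos":[0.4,-0.95,0.3],"dr":[0,0,-3.2]}]' -1
python3 -m handwheel '[{"delta_pos":[0.4,-0.95,0],"dr":[0,0,-3.2]},{"delta_pos":[0.4,-0.95,0],"dr":[0,0,-3.2]},{"delta_pos":[0.4,-0.95,0],"dr":[0,0,-3.2]},{"delta_pos":[0.4,-0.95,0],"dr":[0,0,-3.2]},{"delta_pos":[0.4,-0.95,0],"dr":[0,0,-3.2]},{"delta_pos":[0.4,-0.95,0],"dr":[0,0,-3.2]},{"delta_pos":[0.4,-0.95,0],"dr":[0,0,-3.2]},{"delta_pos":[0.4,-0.95,0],"dr":[0,0,-3.2]},{"delta_pos":[0.4,-0.95,0],"dr":[0,0,-3.2]},{"delta_pos":[0.4,-0.95,0],"dr":[0,0,-3.2]}]'
python3 -c "
from plan import *
show(); go([-110,0,200],75)"
```

```text
t: 2.35
eef_pos: [0.28, 0.3696, 0.3042]
ee_rot: [-3.141, 0.0, -0.799]
force: [1.0, 0.2, 0.0]
width: 0.0872
gripper_force: 0.0
t: 3.35
eef_pos: [0.3999, 0.0846, 0.3041]
ee_rot: [-3.141, 0.001, -1.358]
force: [0.4, 1.0, -0.3]
width: 0.0873
gripper_force: 0.0
t 3.35 q [ 0.697 -0.154 -0.368 -0.    -1.356 -0.484] A [-190.2  248.3  285.1] B [-297.   230.2  285. ] a [0.986 0.167 0.001] z [ 0.001  0.001 -1.   ] F [ 0.4  1.  -0.3] w 0.08729400074596412
TCP [ 0.49  -0.137  0.186] n 8 pos/row [ 0.374 -0.923 -0.494] dr/row [ 1.128 -4.253 -2.983] | total [ 2.996 -7.381 -3.95 ] [  9.024 -34.021 -23.864]
```

```bash

python3 -m handwheel '[{"delta_pos":[0.3,-0.74,-0.3],"dr":[0.9,-3.4,-2.4]},{"delta_pos":[0.3,-0.74,-0.3],"dr":[0.9,-3.4,-2.4]},{"delta_pos":[0.3,-0.74,-0.3],"dr":[0.9,-3.4,-2.4]},{"delta_pos":[0.3,-0.74,-0.3],"dr":[0.9,-3.4,-2.4]},{"delta_pos":[0.3,-0.74,-0.3],"dr":[0.9,-3.4,-2.4]},{"delta_pos":[0.3,-0.74,-0.3],"dr":[0.9,-3.4,-2.4]},{"delta_pos":[0.3,-0.74,-0.3],"dr":[0.9,-3.4,-2.4]},{"delta_pos":[0.3,-0.74,-0.3],"dr":[0.9,-3.4,-2.4]},{"delta_pos":[0.3,-0.74,-0.3],"dr":[0.9,-3.4,-2.4]},{"delta_pos":[0.3,-0.74,-0.3],"dr":[0.9,-3.4,-2.4]}]'
python3 -c "
from plan import *
show(); go([-70,0,110],75); go([-35,0,98],75)
f=snap('side','side1'); g=snap('wrist','wrist1')
cv2.imwrite('pics/both1.png',np.hstack([cv2.resize(f[150:390,250:570],(400,300)),cv2.resize(g,(400,300))])[:,:,::-1])"
```

```text
t: 4.35
eef_pos: [0.4899, -0.137, 0.2143]
ee_rot: [-2.544, 0.149, -1.744]
force: [1.2, 0.1, -0.6]
width: 0.0873
gripper_force: 0.0
t 4.35 q [ 0.162 -0.265 -0.91   0.218 -0.323 -0.566] A [-110.    -0.3  228.9] B [-195.5   27.9  168.7] a [ 0.789 -0.26   0.556] z [ 0.576 -0.002 -0.818] F [ 1.2  0.1 -0.6] w 0.0873121810823573
TCP [ 0.53  -0.135  0.096] n 4 pos/row [ 0.332  0.017 -0.99 ] dr/row [0.004 0.039 0.032] | total [ 1.329  0.067 -3.959] [0.015 0.155 0.127]
TCP [ 0.565 -0.133  0.084] n 5 pos/row [ 0.499  0.024 -0.872] dr/row [0.003 0.031 0.025] | total [ 2.495  0.119 -4.359] [0.015 0.155 0.127]
```

View pics/both1.png

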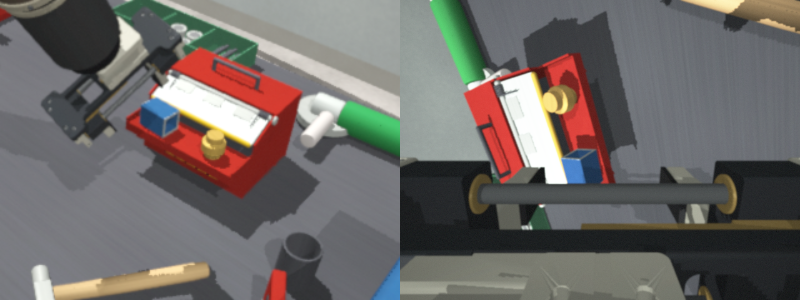

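The left half shows the hand at upper left, in front of the box's left side, with the flap still closed. The right half (wrist) shows the offcut at (580,165), the union at (560,98) and the lip between them. Going lower in front, then refining the box position from the wrist view.

```bash

python3 -m handwheel '[{"delta_pos":[0.05,0.01,-0.85],"dr":[0,0,0]},{"delta_pos":[0.05,0.01,-0.85],"dr":[0,0,0]},{"delta_pos":[0.3,0.01,-0.85],"dr":[0,0,0]},{"delta_pos":[0.4,0.01,-0.85],"dr":[0,0,0]},{"delta_pos":[0.4,0.01,-0.5],"dr":[0,0,0]},{"delta_pos":[0,0,0],"dr":[0,0,0]}]'
python3 -c "
from plan import *
show()
grab_frame('wrist')
for k,z in dict(lip=.114,offcut=.09,union=.09,shelf=.09,flap=.14).items():
    r=mark_of('wrist',k)
    if r: print(k,r[0]['conf'],r[0]['location'],w2b(atz('wrist',r[0]['location'],z))*1e3)
go([-10,0,98],75)"
```

```text
t: 5.05
eef_pos: [0.5248, -0.1438, 0.1066]
ee_rot: [-2.571, 0.165, -1.732]
force: [-0.8, 0.3, -0.1]
width: 0.0878
gripper_force: 0.0
t 5.05 q [ 0.09   0.017 -0.958  0.134 -0.005 -0.433] A [-74.7  -8.1 119.9] B [-162.3   20.1   61.9] a [ 0.806 -0.259  0.533] z [ 0.557  0.025 -0.83 ] F [-0.8  0.3 -0.1] w 0.08782422196367709
lip 0.6 [174.1, 272.5] [ -0.296   2.821 114.   ]
offcut 0.89 [257.1, 327.4] [-36.905  60.652  90.   ]
union 0.76 [209.3, 183.5] [-41.219 -51.147  90.   ]
shelf 0.65 [258.0, 257.3] [-63.731   2.754  90.   ]
TCP [ 0.59  -0.132  0.083] n 3 pos/row [ 0.737  0.129 -0.281] dr/row [-0.364 -0.32  -0.279] | total [ 2.211  0.387 -0.843] [-1.091 -0.959 -0.838]
```

```bash
sed -i 's/^BX=.*/BX=np.array([.6555,-.141])/' plan.py
cat > kin.py <<'E'
from plan import *
from scipy.optimize import least_squares
Q=np.array([[1.62,.3594,.011,0,-1.2241,-.288],[.697,-.154,-.368,0,-1.356,-.484],[.162,-.265,-.91,.218,-.323,-.566],[.09,.017,-.958,.134,-.005,-.433]])
X=np.array([[.1596,.6553,.2127],[.3999,.0846,.3041],[.4899,-.137,.2143],[.5248,-.1438,.1066]])
EU=np.array([[3.1399,0,-.2389],[-3.141,.001,-1.358],[-2.544,.149,-1.744],[-2.571,.165,-1.732]])
def E(s,a): return Ro.from_euler(s,a).as_matrix()
B0=None
def fk(q,k,s4=1,s6=1):
    h,l1,e,l2,d,lat=k[:6]
    R1=E('z',q[0]); R2=E('y',q[1]); R3=E('y',q[1]-q[2])
    W=R1@(np.array([0,lat,h])+R2@[0,0,l1]+R3@[l2,0,e])
    R5=R1@R3@E('x',s4*q[3])@E('y',-q[4]); return W+R5@[d,0,0], R5@E('x',s6*q[5])
def fit():
    best=None
    for s4 in(1,-1):
      for s6 in(1,-1):
        Ts=[Ro.from_euler('xyz',e).as_matrix() for e in EU]
        M=[fk(q,np.zeros(6),s4,s6)[1].T@T for q,T in zip(Q,Ts)]
        sp=max(np.linalg.norm(m-M[0]) for m in M)
        if best is None or sp<best[0]: best=(sp,s4,s6,M[0])
    f=least_squares(lambda k:np.r_[np.concatenate([fk(q,k,best[1],best[2])[0]-x for q,x in zip(Q,X)]),1e-3*(k[2])],[.4,.4,0,.4,.2,-.19],x_scale=.1)
    return best,f
best,f=fit(); K=f.x; S4,S6,M0=best[1:]
LO=np.array([-3.07,-1.43,-1.02,-3.03,-3.05,-3.03]);HI=np.array([3.07,2.12,1.25,1.67,0,3.03])
def ik(T,R,q0=Q[3]):
    def r(q):
        p,G=fk(q,K,S4,S6); return np.r_[(p-T)*10,Ro.from_matrix(R@(G@M0).T).as_rotvec()]
    b=None
    for g in (q0,q0+[0,0,.5,.5,-.5,0],q0+[0,.3,.5,-.5,-.5,0],q0+[0,.3,.3,-1.5,-.5,1]):
        s=least_squares(r,np.clip(g,LO+.03,HI-.03),bounds=(LO+.02,HI-.02))
        if b is None or s.cost<b.cost: b=s
    return b.x,np.linalg.norm(b.fun[:3])/10*1e3,np.degrees(np.linalg.norm(b.fun[3:]))
if __name__=="__main__":
    print("orient spread",best[0],S4,S6,"K",K,"resid mm",np.abs(f.fun).max()*1e3)
    for A,phi in (([-75,0,105],75),([-12,0,98],75),([-5,0,150],75),([-3,0,150],55),([20,0,140],30)):
        for p in(55,60,65,70):
            for psi in(0,-15,20):
                q,e,o=ik(*pose(A,phi,p=p,psi=psi)); print(A,phi,p,psi,q.round(2),"err",round(e,1),round(o,1))
E
python3 kin.py
```

```text
Traceback (most recent call last):
  File "kin.py", line 1, in <module>
    from plan import *
  File "plan.py", line 5, in <module>
    RB=Ro.from_euler('z',YAW).as_matrix()
                         ^^^
NameError: name 'YAW' is not defined
```

```bash
sed -i 's/^BX=.*/BX=np.array([.6555,-.141]); YAW=.0448/' plan.py; python3 kin.py
```

```text
orient spread 0.0015519991770619247 -1 -1 K [ 0.285  0.611 -0.023  0.468  0.459 -0.189] resid mm 14.9053948719175
[-75, 0, 105] 75 55 0 [ 0.09  0.09 -1.   -3.01 -0.12  2.71] err 0.5 2.6
[-75, 0, 105] 75 55 -15 [ 0.44  0.03 -1.    1.31 -0.34 -2.14] err 1.3 3.5
[-75, 0, 105] 75 55 20 [-0.21  0.19 -0.86 -1.59 -0.33  1.84] err 0.0 0.0
[-75, 0, 105] 75 60 0 [ 0.16  0.05 -0.94  0.72 -0.09 -1.09] err 0.0 0.0
[-75, 0, 105] 75 60 -15 [ 0.42  0.02 -0.97  1.12 -0.34 -1.93] err 0.0 0.0
[-75, 0, 105] 75 60 20 [-0.16  0.16 -0.8  -1.04 -0.31  1.25] err 0.0 0.0
[-75, 0, 105] 75 65 0 [ 0.15  0.05 -0.84  0.18 -0.25 -0.53] err 0.0 0.0
[-75, 0, 105] 75 65 -15 [ 0.35  0.03 -0.87  0.67 -0.38 -1.42] err 0.0 0.0
[-75, 0, 105] 75 65 20 [-0.11  0.14 -0.74 -0.6  -0.37  0.76] err 0.0 0.0
[-75, 0, 105] 75 70 0 [ 0.14  0.07 -0.75  0.08 -0.4  -0.43] err 0.0 0.0
[-75, 0, 105] 75 70 -15 [ 0.29  0.06 -0.77  0.38 -0.47 -1.08] err 0.0 0.0
[-75, 0, 105] 75 70 20 [-0.06  0.14 -0.67 -0.34 -0.47  0.47] err 0.0 0.0
[-12, 0, 98] 75 55 0 [ 0.09  0.19 -0.89 -3.01 -0.11  2.71] err 0.4 2.4
[-12, 0, 98] 75 55 -15 [ 0.41  0.16 -0.
[... 2645 characters left out ...]
20 [-0.06  0.18 -0.68 -1.05 -0.29  0.36] err 0.0 0.0
[20, 0, 140] 30 60 0 [ 0.21  0.11 -0.68  0.32 -0.27 -1.5 ] err 0.0 0.0
[20, 0, 140] 30 60 -15 [ 0.37  0.12 -0.67  0.73 -0.43 -2.25] err 0.0 0.0
[20, 0, 140] 30 60 20 [-0.02  0.17 -0.61 -0.6  -0.36 -0.11] err 0.0 0.0
[20, 0, 140] 30 65 0 [ 0.2   0.14 -0.59  0.16 -0.42 -1.33] err 0.0 0.0
[20, 0, 140] 30 65 -15 [ 0.32  0.15 -0.57  0.46 -0.51 -1.95] err 0.0 0.0
[20, 0, 140] 30 65 20 [ 0.01  0.18 -0.54 -0.35 -0.47 -0.38] err 0.0 0.0
[20, 0, 140] 30 70 0 [ 0.18  0.17 -0.49  0.09 -0.56 -1.26] err 0.0 0.0
[20, 0, 140] 30 70 -15 [ 0.28  0.18 -0.48  0.28 -0.62 -1.75] err 0.0 0.0
[20, 0, 140] 30 70 20 [ 0.04  0.2  -0.46 -0.21 -0.6  -0.54] err 0.0 0.0
```

```bash
python3 -c "
from plan import *
go([-60,0,100],75,n=4,p=65)"
```

```text
TCP [ 0.539 -0.132  0.095] n 4 pos/row [ 0.135  0.098 -0.114] dr/row [-0.402  2.257 -0.184] | total [ 0.539  0.393 -0.458] [-1.609  9.027 -0.736]
```

```bash

python3 -m handwheel '[{"delta_pos":[0.13,0.1,-0.11],"dr":[-0.4,2.25,-0.2]},{"delta_pos":[0.13,0.1,-0.11],"dr":[-0.4,2.25,-0.2]},{"delta_pos":[0.13,0.1,-0.11],"dr":[-0.4,2.25,-0.2]},{"delta_pos":[0.13,0.1,-0.11],"dr":[-0.4,2.25,-0.2]},{"delta_pos":[0,0,0],"dr":[0,0,0]}]'
python3 -c "
from plan import *
show(); go([-9,0,98],75,p=65,n=4)"
```

```text
t: 5.85
eef_pos: [0.5408, -0.1317, 0.0961]
ee_rot: [-2.718, 0.11, -1.764]
force: [0.9, -0.3, 0.4]
width: 0.0875
gripper_force: 0.0
t 5.85 q [ 0.136  0.076 -0.846  0.18  -0.217 -0.521] A [-58.7   0.3 101.1] B [-153.6   28.5   56.7] a [ 0.875 -0.259  0.409] z [ 0.423 -0.    -0.906] F [ 0.9 -0.3  0.4] w 0.08747509620970197
TCP [ 0.59  -0.13   0.093] n 4 pos/row [ 0.413  0.015 -0.025] dr/row [-0.002  0.013  0.005] | total [ 1.654  0.062 -0.101] [-0.006  0.051  0.021]
```

```bash

python3 -m handwheel '[{"delta_pos":[0.35,0.01,-0.03],"dr":[0,0,0]},{"delta_pos":[0.35,0.02,-0.03],"dr":[0,0,0]},{"delta_pos":[0.35,0.02,-0.02],"dr":[0,0,0]},{"delta_pos":[0.35,0.01,-0.02],"dr":[0,0,0]},{"delta_pos":[0.25,0.01,0],"dr":[0,0,0]},{"delta_pos":[0,0,0],"dr":[0,0,0]}]'
python3 -c "
from plan import *
show()
f=snap('side','side2'); g=snap('wrist','wrist2'); 
cv2.imwrite('pics/both2.png',np.hstack([cv2.resize(f[180:310,320:490],(400,300),interpolation=2),cv2.resize(g,(400,300))])[:,:,::-1])
go([-6,0,146],75,p=65,n=6)"
```

```text
t: 6.45
eef_pos: [0.5897, -0.1302, 0.0915]
ee_rot: [-2.719, 0.11, -1.766]
force: [-0.7, -0.8, 0.0]
width: 0.088
gripper_force: 0.0
t 6.45 q [ 0.126  0.159 -0.745  0.148 -0.235 -0.481] A [-9.5 -0.5 96.5] B [-105.    27.9   52.1] a [ 0.875 -0.26   0.407] z [ 0.422 -0.    -0.907] F [-0.7 -0.8  0. ] w 0.0880347747058967
TCP [ 0.593 -0.13   0.141] n 6 pos/row [0.028 0.004 0.277] dr/row [-0.005 -0.017  0.018] | total [0.169 0.021 1.659] [-0.033 -0.104  0.111]
```

View pics/both2.png

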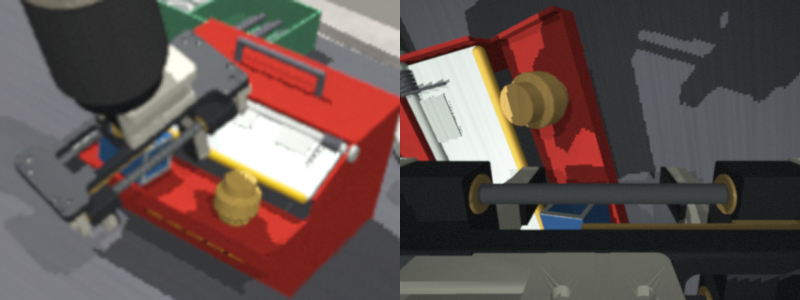

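The finger is at the lip (left half, about (205,145)). The union is untouched at (238,195) and B hangs in front of the shelf. No contact force yet, so I'll advance a little further to be sure the tip is under the lip.

```bash

python3 -m handwheel '[{"delta_pos":[0.15,0.01,0],"dr":[0,0,0]},{"delta_pos":[0.15,0.01,0],"dr":[0,0,0]},{"delta_pos":[0,0,0],"dr":[0,0,0]}]'
python3 -c "
from plan import *
show()"
python3 -m handwheel '[{"delta_pos":[0.1,0.01,0.1],"dr":[0,0,0]},{"delta_pos":[0.05,0.01,0.2],"dr":[0,0,0]},{"delta_pos":[0,0,0.2],"dr":[0,0,0]},{"delta_pos":[0,0,0],"dr":[0,0,0]}]'
python3 -c "
from plan import *
show()"
```

```text
t: 6.85
eef_pos: [0.5982, -0.1295, 0.0919]
ee_rot: [-2.719, 0.11, -1.766]
force: [0.2, 0.1, -0.5]
width: 0.0879
gripper_force: 0.0
t 6.85 q [ 0.125  0.171 -0.726  0.143 -0.241 -0.474] A [-1.  -0.1 96.9] B [-96.3  28.2  52.5] a [ 0.875 -0.26   0.408] z [ 0.422 -0.    -0.906] F [ 0.2  0.1 -0.5] w 0.08785089031561578
t: 7.25
eef_pos: [0.6028, -0.1289, 0.1082]
ee_rot: [-2.717, 0.111, -1.766]
force: [0.2, 0.4, 0.0]
width: 0.0874
gripper_force: 0.0
t 7.25 q [ 0.127  0.152 -0.691  0.12  -0.293 -0.452] A [  3.4   0.3 113.1] B [-91.4  28.6  68.8] a [ 0.875 -0.26   0.409] z [ 0.424  0.    -0.906] F [0.2 0.4 0. ] w 0.08739896104355765
```

```bash

python3 -m handwheel '[{"delta_pos":[0.1,0,0.2],"dr":[0,0,0]},{"delta_pos":[0.1,0,0.2],"dr":[0,0,0]},{"delta_pos":[0,0,0],"dr":[0,0,0]},{"delta_pos":[0,0,0],"dr":[0,0,0]}]'
python3 -c "
from plan import *
show()
f=snap('side','side3'); g=snap('scene','scene3'); 
cv2.imwrite('pics/both3.png',np.hstack([cv2.resize(f[190:290,340:473],(400,300),interpolation=2),cv2.resize(g[170:290,190:350],(400,300),interpolation=2)])[:,:,::-1])"
```

```text
t: 7.65
eef_pos: [0.6082, -0.129, 0.1189]
ee_rot: [-2.719, 0.11, -1.766]
force: [0.9, -0.6, 0.3]
width: 0.0876
gripper_force: 0.0
t 7.65 q [ 0.125  0.146 -0.66   0.105 -0.332 -0.436] A [  8.8  -0.1 123.8] B [-86.2  28.2  79.5] a [ 0.875 -0.261  0.408] z [ 0.422 -0.    -0.907] F [ 0.9 -0.6  0.3] w 0.08757475553168537
```

View pics/both3.png

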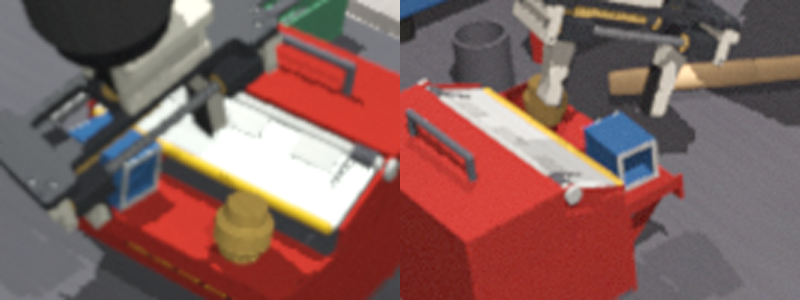

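```bash
python3 -c "
from plan import *
s,t,R=cur()
for off in(.044,.0545,.065):
  for l in (.019,0): 
    P=t+l*R[:,2]-off*R[:,1]; print(off,l,w2b(P)*1e3,'scene',proj('scene',P),'side',proj('side',P),'wrist',proj('wrist',P))
for n in('scene','side'):
  print(n,'lip pt',proj(n,b2w(np.array([-.003,0,.114]))),'ends',[proj(n,b2w(np.array([-.003,y,.116]))) for y in(.103,-.103)])
g=cv2.imread('pics/scene3.png'); f=cv2.imread('pics/side3.png')
cv2.imwrite('pics/z3.png',np.hstack([cv2.resize(f[205:265,375:435],(400,400),interpolation=2),cv2.resize(g[175:235,225:285],(400,400),interpolation=2)]))"
```

```text
0.044 0.019 [ -0.663   2.601 119.008] scene [249.346 223.527] side [408.601 242.326] wrist [247.5   263.701]
0.044 0 [ -8.666   2.604 136.24 ] scene [251.474 215.727] side [407.451 237.431] wrist [239.736 276.329]
0.0545 0.019 [  8.531  -0.136 123.278] scene [245.095 223.14 ] side [412.259 239.409] wrist [228.976 263.706]
0.0545 0 [  0.527  -0.133 140.51 ] scene [247.214 215.305] side [411.166 234.479] wrist [219.335 276.336]
0.065 0.019 [ 17.724  -2.872 127.548] scene [240.809 222.749] side [415.902 236.503] wrist [210.451 263.712]
0.065 0 [  9.721  -2.869 144.781] scene [242.918 214.88 ] side [414.864 231.539] wrist [198.934 276.343]
scene lip pt [249.704 224.446] ends [array([278.643, 243.627]), array([223.146, 205.543])]
side lip pt [408.724 245.152] ends [array([370.997, 225.874]), array([450.523, 264.92 ])]
```

View pics/z3.png

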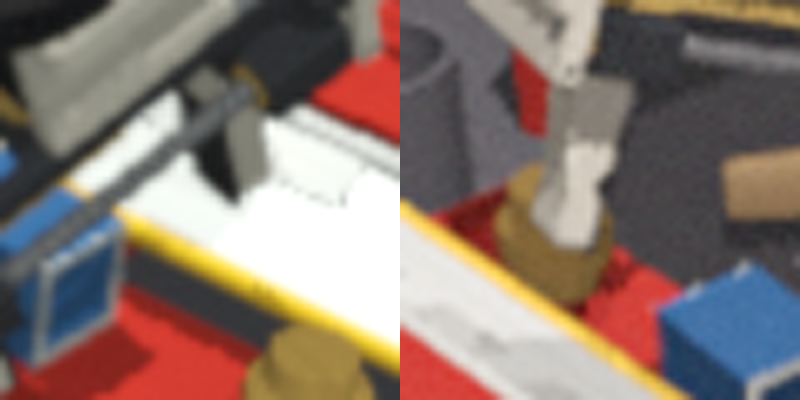

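```bash
python3 -c "
from plan import *
s,t,R=cur()
for l in(-.007,.019):
  P=t+R@[0,.048,l]; print(l,w2b(P)*1e3,proj('scene',P),proj('side',P))
P=tri([('scene',(294,214.8)),('side',(371.6,261.7))]); print(R.T@(P-t),proj('scene',P),proj('side',P))
for k in(0,1):
  grab_frame('wrist'); f=grab_frame('wrist')
cv2.imwrite('pics/w3.png',f[:,:,::-1])
# tips vs wrist: project pad tip points
for l in(-.007,.019):
  print(l,[proj('wrist',t+R@[x,y,l]) for x in(-.0095,.0095) for y in(-.044,.044)])
"
```

```text
-0.007 [-92.17   26.583 105.172] [288.177 216.499] [373.592 262.043]
0.019 [-81.218  26.579  81.591] [285.159 226.794] [375.885 268.335]
[-0.002  0.056 -0.014] [292.185 214.463] [369.578 262.044]
-0.007 [array([237.771, 299.226]), array([412.998, 299.209]), array([235.341, 263.508]), array([415.482, 263.483])]
0.019 [array([248.515, 279.302]), array([401.949, 279.283]), array([246.657, 247.647]), array([403.847, 247.622])]
```

The zooms show fingertip A above the flap, at scene px (251,212) and side px (410.7,235.5). So it passed over the lip and the flap is still closed. Triangulating both tips puts them about 9 mm behind the TCP along the tool axis with the gripper open, not 19 mm ahead, and the wrist picture agrees. I'll put the measured tip in the model, back out and re-enter lower.

```bash
sed -i 's/-\.019\*z; y=-a/+TIP*z; y=-a/; s/m=t+\.019\*R\[:,2\]/m=t-TIP*R[:,2]/; s/+\.021/+.0105/g; s/L=\.108/L=.098/; s/^RB=/TIP=.009\nRB=/' plan.py; grep -n TIP plan.py
python3 -c "
from kin import *
show(); go([-70,0,145],75,p=65); 
for A,phi,psi in(([-60,0,98],75,0),([-5,0,98],75,0),([-8,0,140],75,0),([-8,0,140],46,0),([-3,-16,140],46,-28)):
  for p in(60,65,70):
    print(A,phi,psi,p,*ik(*pose(A,phi,p=p,psi=psi)))"
```

```text
5:TIP=.009
14:    t=np.array(A)/1e3-L/2*a+TIP*z; y=-a; R=np.column_stack([np.cross(y,z),y,z])
19:    s,t,R=cur(); L=s["width"]+.0105; m=t-TIP*R[:,2]
t 7.95 q [ 0.125  0.146 -0.661  0.105 -0.332 -0.436] A [ -8.    1.3 146.5] B [-93.9  26.8 106.6] a [ 0.876 -0.261  0.407] z [ 0.421 -0.    -0.907] F [ 0.2 -0.2 -0.2] w 0.0875521867362184
TCP [ 0.546 -0.133  0.117] n 3 pos/row [-0.687 -0.046 -0.017] dr/row [-0.009 -0.03   0.032] | total [-2.062 -0.138 -0.051] [-0.028 -0.09   0.095]
[-60, 0, 98] 75 0 60 [ 0.146  0.168 -0.896  1.65  -0.051 -2.   ] 0.19161607858573132 0.6180837871733995
[-60, 0, 98] 75 0 65 [ 0.136  0.162 -0.82   0.248 -0.159 -0.59 ] 3.0562657329293365e-13 4.4347551335545944e-14
[-60, 0, 98] 75 0 70 [ 0.128  0.171 -0.733  0.092 -0.32  -0.427] 1.2719202621569003e-13 4.0268511874033706e-15
[-5, 0, 98] 75 0 60 [ 0.131  0.238 -0.799  1.292 -0.045 -1.628] 1.1102264940666876e-11 2.08317272903747e-12
[-5, 0, 98] 75 0 65 [ 0.123  0.234 -0.713  0.177 -0.192 -0.507] 2.868203021444035e-11 1.7676194148954895e-11
[-5, 0, 98] 75 0 70 [ 0.117  0.245 -0.625  0.073 -0.353 -0.398] 8.777083671
[... 334 characters left out ...]
9003e-13 6.6872803617230955e-15
[-8, 0, 140] 46 0 60 [ 0.187  0.139 -0.75   0.413 -0.178 -1.298] 2.0443258006786252e-13 2.227555372019008e-14
[-8, 0, 140] 46 0 65 [ 0.175  0.151 -0.662  0.171 -0.329 -1.048] 2.7651296315394196e-13 4.619940142198093e-15
[-8, 0, 140] 46 0 70 [ 0.164  0.176 -0.573  0.09  -0.477 -0.96 ] 6.384556085684693e-10 7.460506950028622e-10
[-3, -16, 140] 46 -28 60 [ 0.409  0.183 -0.69   0.89  -0.506 -2.374] 1.594436429147036e-13 3.1844879079069805e-14
[-3, -16, 140] 46 -28 65 [ 0.35   0.195 -0.604  0.622 -0.544 -2.062] 1.1443916996305594e-13 5.77394140999461e-15
[-3, -16, 140] 46 -28 70 [ 0.295  0.217 -0.516  0.411 -0.615 -1.818] 1.862107481289622e-12 5.096446805357028e-12
```

```bash

python3 -m handwheel '[{"delta_pos":[-0.7,-0.04,0.05],"dr":[0,0,0]},{"delta_pos":[-0.7,-0.04,0],"dr":[0,0,0]},{"delta_pos":[-0.6,-0.03,-0.3],"dr":[0,0,0]},{"delta_pos":[0,0,-0.6],"dr":[0,0,0]},{"delta_pos":[0,0,-0.6],"dr":[0,0,0]},{"delta_pos":[0,0,-0.1],"dr":[0,0,0]},{"delta_pos":[0,0,0],"dr":[0,0,0]}]'
python3 -c "
from plan import *
show(); go([-30,0,99],75,p=65); go([-6,0,99],75,p=65)"
```

```text
t: 8.65
eef_pos: [0.5473, -0.1327, 0.0714]
ee_rot: [-2.721, 0.109, -1.766]
force: [0.1, 0.9, -0.1]
width: 0.0878
gripper_force: 0.0
t 8.65 q [ 0.12   0.131 -0.893  0.274 -0.119 -0.604] A [-68.4   0.4  99.5] B [-154.5   26.    59.7] a [ 0.876 -0.26   0.406] z [ 0.42  -0.001 -0.908] F [ 0.1  0.9 -0.1] w 0.08776750530743661
TCP [ 0.586 -0.131  0.071] n 2 pos/row [ 0.641  0.021 -0.011] dr/row [ 0.004 -0.089  0.046] | total [ 1.283  0.042 -0.022] [ 0.007 -0.177  0.092]
TCP [ 0.61  -0.13   0.071] n 3 pos/row [ 0.694  0.026 -0.007] dr/row [ 0.002 -0.059  0.031] | total [ 2.082  0.078 -0.022] [ 0.007 -0.177  0.092]
```

```bash

python3 -m handwheel '[{"delta_pos":[0.5,0.02,0],"dr":[0,0,0]},{"delta_pos":[0.5,0.02,0],"dr":[0,0,0]},{"delta_pos":[0.4,0.02,0],"dr":[0,0,0]},{"delta_pos":[0.4,0.01,0],"dr":[0,0,0]},{"delta_pos":[0.3,0.01,0],"dr":[0,0,0]},{"delta_pos":[0,0,0],"dr":[0,0,0]}]'
python3 -c "
from plan import *
show()"
python3 -m handwheel '[{"delta_pos":[0.05,0,0.2],"dr":[0,0,0]},{"delta_pos":[0,0,0.2],"dr":[0,0,0]},{"delta_pos":[0,0,0.2],"dr":[0,0,0]},{"delta_pos":[0,0,0],"dr":[0,0,0]}]'
python3 -c "
from plan import *
show()
for n in('scene','side'):
  grab_frame(n); r=mark_of(n,'lip'); print(n,r[0] if r else r)
for h in(0,.2,.4,.6):
  P=b2w(np.array([.052-.061*np.cos(h-.441),0,.14+.061*np.sin(h-.441)])); print(h,proj('scene',P),proj('side',P))"
```

```text
t: 9.25
eef_pos: [0.602, -0.1318, 0.0664]
ee_rot: [-2.737, 0.105, -1.773]
force: [-16.9, -0.7, -4.5]
width: 0.0875
gripper_force: 8.5
t 9.25 q [ 0.118  0.222 -0.737  0.164 -0.197 -0.495] A [-13.5  -1.3  93.8] B [-99.9  24.6  55.4] a [ 0.881 -0.265  0.392] z [ 0.406 -0.002 -0.914] F [-16.9  -0.7  -4.5] w 0.08751711752540518
t: 9.65
eef_pos: [0.5973, -0.1322, 0.0805]
ee_rot: [-2.747, 0.103, -1.775]
force: [-27.2, 2.8, -9.1]
width: 0.0874
gripper_force: 14.2
t 9.65 q [ 0.12   0.196 -0.706  0.123 -0.264 -0.457] A [-18.   -1.6 107.5] B [-104.6   24.5   70.1] a [ 0.885 -0.266  0.382] z [ 0.396 -0.002 -0.918] F [-27.2   2.8  -9.1] w 0.08741356241849937
scene []
side {'location': [408.4, 242.3], 'conf': 0.63}
0 [249.765 224.43 ] [408.68  245.199]
0.2 [250.724 219.494] [408.249 241.73 ]
0.4 [250.814 214.735] [408.465 237.498]
0.6 [250.021 210.331] [409.33  232.673]
```

```bash

python3 -m handwheel '[{"delta_pos":[-0.4,0,0],"dr":[0,0,0]},{"delta_pos":[-0.2,0,-0.1],"dr":[0,0,0]},{"delta_pos":[0,0,-0.05],"dr":[0,0,0]},{"delta_pos":[0,0,0],"dr":[0,0,0]}]'
python3 -c "
from plan import *
show(); go([-22,0,102],75,p=65)
f=snap('side','side4'); g=snap('scene','scene4')
cv2.imwrite('pics/z4.png',np.hstack([cv2.resize(f[195:265,365:435],(400,400),interpolation=2),cv2.resize(g[175:245,225:295],(400,400),interpolation=2)])[:,:,::-1])"
```

```text
t: 10.25
eef_pos: [0.596, -0.1296, 0.0867]
ee_rot: [-2.717, 0.111, -1.765]
force: [-0.1, 0.2, -0.4]
width: 0.0877
gripper_force: 0.0
t 10.25 q [ 0.124  0.175 -0.743  0.156 -0.218 -0.487] A [-19.8   1.3 115. ] B [-105.7   26.8   74.8] a [ 0.875 -0.26   0.409] z [ 0.424  0.    -0.906] F [-0.1  0.2 -0.4] w 0.08774657193776532
TCP [ 0.594 -0.131  0.074] n 1 pos/row [-0.074 -0.047 -0.431] dr/row [-0.038  0.081  0.054] | total [-0.074 -0.047 -0.431] [-0.038  0.081  0.054]
```

View pics/z4.png

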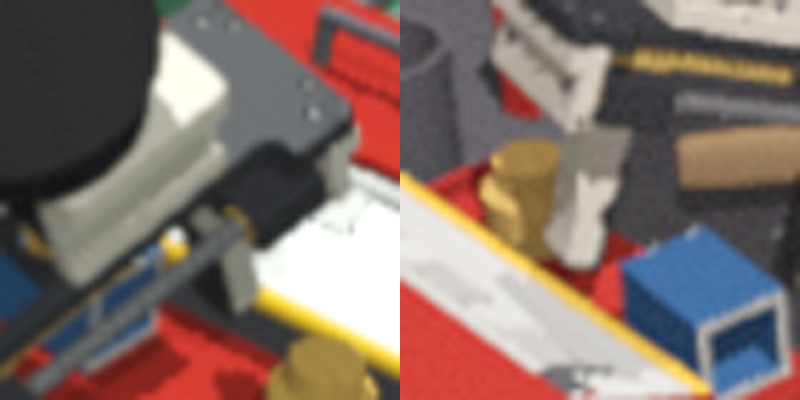

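The last picture shows the finger in front of the lip. Its tip is at side px (406,250) and scene px (256,221), the flap is closed, and the knuckle is out over the flap. I'll triangulate the tip once more to check the model.

```bash
python3 -c "
from plan import *
s,t,R=cur()
P=tri([('scene',(256.2,221.4)),('side',(406.1,249.6))]); print('tip box',w2b(P)*1e3,'tool',R.T@(P-t),proj('scene',P),proj('side',P))
for x,y,l in((0,-.044,-.009),(0,-.055,-.009),(0,-.044,0.005),(0,-.055,.005),(0,-.044,.019),(0,-.055,.019)):
  P=t+R@[x,y,l]; print(x,y,l,w2b(P)*1e3,proj('scene',P),proj('side',P))
for P in ([-.0075,0,.114],[-.003,0,.1095]): print(P,proj('scene',b2w(np.array(P))),proj('side',b2w(np.array(P))))
"
```

```text
tip box [-20.809  -2.947 112.718] tool [ 0.004 -0.049 -0.008] [255.298 221.145] [405.138 249.845]
0 -0.044 -0.009 [-24.379   2.536 112.704] [258.036 221.505] [402.068 249.528]
0 -0.055 -0.009 [-14.756  -0.325 117.202] [253.674 221.086] [405.957 246.415]
0 -0.044 0.005 [-18.45    2.537 100.022] [256.46  227.152] [402.979 252.989]
0 -0.055 0.005 [ -8.828  -0.324 104.519] [252.105 226.758] [406.824 249.905]
0 -0.044 0.019 [-12.522   2.538  87.339] [254.894 232.764] [403.869 256.375]
0 -0.055 0.019 [-2.899 -0.323 91.836] [250.546 232.395] [407.671 253.318]
[-0.0075, 0, 0.114] [251.313 223.626] [407.557 246.065]
[-0.003, 0, 0.1095] [249.901 226.081] [408.478 246.819]
```

```bash

python3 -m handwheel '[{"delta_pos":[0,0,-0.2],"dr":[0,0,0]},{"delta_pos":[0,0,-0.15],"dr":[0,0,0]},{"delta_pos":[0.15,0,0],"dr":[0,0,0]},{"delta_pos":[0.1,0,0],"dr":[0,0,0]},{"delta_pos":[0,0,0],"dr":[0,0,0]}]'
python3 -c "
from plan import *
show()"
python3 -m handwheel '[{"delta_pos":[0.1,0,0],"dr":[0,0,0]},{"delta_pos":[0,0,0],"dr":[0,0,0]}]'
python3 -c "
from plan import *
show()"
```

```text
t: 10.85
eef_pos: [0.5995, -0.1304, 0.0734]
ee_rot: [-2.725, 0.108, -1.768]
force: [-10.8, 2.0, 4.6]
width: 0.0875
gripper_force: 4.7
t 10.85 q [ 0.121  0.204 -0.749  0.171 -0.191 -0.502] A [-16.2   0.3 101.3] B [-102.2   25.9   61.8] a [ 0.877 -0.261  0.403] z [ 0.417 -0.001 -0.909] F [-10.8   2.    4.6] w 0.08749867566690413
t: 11.05
eef_pos: [0.5999, -0.131, 0.072]
ee_rot: [-2.729, 0.107, -1.769]
force: [-11.9, -0.5, -1.1]
width: 0.0875
gripper_force: 5.4
t 11.05 q [ 0.12   0.208 -0.744  0.166 -0.196 -0.497] A [-15.7  -0.3  99.7] B [-101.8   25.4   60.6] a [ 0.879 -0.262  0.399] z [ 0.413 -0.001 -0.911] F [-11.9  -0.5  -1.1] w 0.0875377357845916
```

```bash

python3 -m handwheel '[{"delta_pos":[-0.45,0,0],"dr":[0,0,0]},{"delta_pos":[0,0,-0.25],"dr":[0,0,0]},{"delta_pos":[0,0,0],"dr":[0,0,0]}]'
python3 -c "
from plan import *
show()"
python3 -m handwheel '[{"delta_pos":[0.15,0,0],"dr":[0,0,0]},{"delta_pos":[0.1,0,0],"dr":[0,0,0]},{"delta_pos":[0,0,0],"dr":[0,0,0]}]'
python3 -c "
from plan import *
show()"
```

```text
t: 11.35
eef_pos: [0.5911, -0.13, 0.067]
ee_rot: [-2.721, 0.109, -1.766]
force: [-1.4, -0.3, 1.0]
width: 0.0874
gripper_force: 0.0
t 11.35 q [ 0.119  0.202 -0.796  0.222 -0.144 -0.551] A [-24.8   1.1  95. ] B [-110.5   26.6   55.2] a [ 0.876 -0.26   0.406] z [ 0.421 -0.    -0.907] F [-1.4 -0.3  1. ] w 0.08737861872007083
t: 11.65
eef_pos: [0.5999, -0.1299, 0.0679]
ee_rot: [-2.719, 0.11, -1.766]
force: [-0.6, -0.4, -0.0]
width: 0.0875
gripper_force: 0.0
t 11.65 q [ 0.119  0.212 -0.772  0.205 -0.155 -0.533] A [-15.9   0.9  96. ] B [-101.7   26.4   56.1] a [ 0.875 -0.261  0.407] z [ 0.422 -0.    -0.907] F [-0.6 -0.4 -0. ] w 0.0874935313655497
```

```bash

python3 -m handwheel '[{"delta_pos":[0.08,0,0],"dr":[0,0,0]},{"delta_pos":[0,0,0.2],"dr":[0,0,0]},{"delta_pos":[-0.02,0,0.2],"dr":[0,0,0]},{"delta_pos":[-0.02,0,0.1],"dr":[0,0,0]},{"delta_pos":[0,0,0],"dr":[0,0,0]}]'
cat > lip.py <<'E'
from plan import *
def lip():
    show()
    for n in('scene','side'):
        grab_frame(n); r=mark_of(n,'lip')
        if not r: print(n,'none'); continue
        hs=np.linspace(-.1,1.6,171); best=[]
        for y in np.linspace(-.05,.05,21):
            for h in hs:
                P=b2w(np.array([.052-.061*np.cos(h-.441),y,.14+.061*np.sin(h-.441)])); best.append((np.linalg.norm(proj(n,P)-r[0]['location']),h,y))
        P0=[proj(n,b2w(np.array([.052-.061*np.cos(h-.441),0,.14+.061*np.sin(h-.441)])))[1]-r[0]['location'][1] for h in hs]
        print(n,round(r[0]['conf'],2),np.round(r[0]['location'],1),'angle(row,y=0)',hs[np.argmin(np.abs(P0))])
    # yellow ends: left-most/right-most lip pixels
    for n in('scene','side'):
        f=grab_frame(n); h=cv2.cvtColor(f,cv2.COLOR_RGB2HSV); m=(h[...,0]>20)&(h[...,0]<32)&(h[...,1]>170)&(h[...,2]>110)
        v=[]
        for ang in np.arange(0,1.3,.05):
            s=0
            for y in np.linspace(-.1,.1,81):
                p=proj(n,b2w(np.array([.052-.061*np.cos(ang-.441),y,.14+.061*np.sin(ang-.441)]))).round().astype(int)
                s+=m[p[1]-1:p[1]+2,p[0]-1:p[0]+2].mean()
            v.append(s)
        print(n,'yellow match',{round(i*.05,2):int(v[i]) for i in np.argsort(v)[::-1][:4]})
lip()
E
python3 lip.py
```

```text
t: 12.15
eef_pos: [0.5964, -0.1304, 0.0809]
ee_rot: [-2.726, 0.108, -1.768]
force: [-7.7, 2.7, -4.8]
width: 0.0879
gripper_force: 4.3
t 12.15 q [ 0.123  0.188 -0.739  0.153 -0.218 -0.485] A [-19.1   0.4 108.8] B [-105.4   26.1   69.3] a [ 0.878 -0.262  0.401] z [ 0.416 -0.001 -0.909] F [-7.7  2.7 -4.8] w 0.08785185793090981Traceback (most recent call last):
  File "lip.py", line 24, in <module>
    lip()
    ~~~^^
  File "lip.py", line 10, in lip
    P=b2w(np.array([.052-.061*np.cos(h-.441),y,.14+.061*np.sin(h-.441)])); best.append((np.linalg.norm(proj(n,P)-r[0]['location']),h,y))
                                                                                                       ~~~~^^^^^
  File "h.py", line 6, in proj
    c,E=cal(n); p=(E@np.append(P,1))[:3]; s=p[:2]/p[2]; s=s*(1+c["k1"]*(s@s)); return np.array([c["fx"]*s[0]+c["cx"],c["fy"]*s[1]+c["cy"]])
        ~~~^^^
  File "h.py", line 4, in cal
    c=calibration(n); return c,np.array(c["extrinsics"])
ValueError: time passes only in moves, steps and waits
```

```bash

python3 - <<'E'
s=open('h.py').read()
s=s.replace('''    c=calibration(n); return c,np.array(c["extrinsics"])''','''    if n=="wrist" or n not in _C:
        c=calibration(n); _C[n]=(c,np.array(c["extrinsics"]))
    return _C[n]
_C={}''')
open('h.py','w').write(s)
s=open('lip.py').read(); i=s.index("best=[]"); j=s.index("        P0=")
open('lip.py','w').write(s[:i]+"\n"+s[j:])
E
python3 lip.py
```

```text
t 12.25 q [ 0.123  0.188 -0.74   0.153 -0.218 -0.485] A [-19.1   0.4 108.6] B [-105.4   26.1   69.1] a [ 0.878 -0.262  0.401] z [ 0.416 -0.001 -0.909] F [-7.3  1.6 -3.2] w 0.08785994815413295
scene 0.78 [252.3 221.7] angle(row,y=0) 0.10999999999999999
side 0.58 [409.9 241.7] angle(row,y=0) 0.19999999999999998
scene yellow match {np.float64(0.3): 1, np.float64(0.25): 1, np.float64(0.2): 0, np.float64(0.35): 0}
side yellow match {np.float64(0.15): 33, np.float64(0.1): 29, np.float64(0.2): 25, np.float64(0.05): 17}
```

```bash

python3 -m handwheel '[{"delta_pos":[-0.04,0,0.15],"dr":[0,0,0]},{"delta_pos":[-0.04,0,0.15],"dr":[0,0,0]},{"delta_pos":[-0.02,0,0.15],"dr":[0,0,0]},{"delta_pos":[0,0,0.15],"dr":[0,0,0]},{"delta_pos":[0,0,0],"dr":[0,0,0]}]'
python3 lip.py
```

```text
t: 13.05
eef_pos: [0.5946, -0.1303, 0.0999]
ee_rot: [-2.724, 0.109, -1.768]
force: [-7.0, 0.7, -2.9]
width: 0.0875
gripper_force: 3.4
t 13.05 q [ 0.125  0.155 -0.713  0.125 -0.275 -0.458] A [-21.1   0.6 127.9] B [-107.1   26.2   88.3] a [ 0.877 -0.262  0.404] z [ 0.418 -0.    -0.908] F [-7.   0.7 -2.9] w 0.08751515531814885
scene 0.9 [253.4 213.9] angle(row,y=0) 0.44000000000000006
side 0.72 [228.  201.3] angle(row,y=0) 1.6
scene yellow match {np.float64(0.55): 2, np.float64(0.6): 2, np.float64(0.65): 1, np.float64(0.5): 1}
side yellow match {np.float64(0.45): 32, np.float64(0.5): 25, np.float64(0.4): 16, np.float64(0.55): 11}
```

```bash

python3 -m handwheel '[{"delta_pos":[0.02,0,0.15],"dr":[0,0,0]},{"delta_pos":[0.03,0,0.15],"dr":[0,0,0]},{"delta_pos":[0.04,0,0.15],"dr":[0,0,0]},{"delta_pos":[0.05,0,0.1],"dr":[0,0,0]},{"delta_pos":[0,0,0],"dr":[0,0,0]}]'
python3 lip.py
python3 -c "
from plan import *
go([-14,-6,142],60,p=65,n=4); go([-12,-8,140],46,p=65,n=8)"
```

```text
t: 13.85
eef_pos: [0.5976, -0.1304, 0.1157]
ee_rot: [-2.726, 0.109, -1.768]
force: [-11.1, 2.1, 1.4]
width: 0.0878
gripper_force: 5.3
t 13.85 q [ 0.125  0.137 -0.678  0.104 -0.33  -0.436] A [-18.    0.3 143.6] B [-104.2   26.1  104.1] a [ 0.878 -0.262  0.402] z [ 0.416 -0.    -0.909] F [-11.1   2.1   1.4] w 0.08775654728951951
scene 0.91 [249.6 207.6] angle(row,y=0) 0.74
side 0.74 [230.3 200.2] angle(row,y=0) 1.6
scene yellow match {np.float64(0.8): 4, np.float64(0.75): 4, np.float64(0.7): 4, np.float64(0.85): 3}
side yellow match {np.float64(0.7): 30, np.float64(0.75): 27, np.float64(0.65): 11, np.float64(0.8): 8}
TCP [ 0.606 -0.125  0.116] n 4 pos/row [0.071 0.047 0.005] dr/row [ 1.56  -0.038 -3.362] | total [0.286 0.189 0.02 ] [  6.24   -0.152 -13.45 ]
TCP [ 0.614 -0.117  0.117] n 8 pos/row [0.07  0.057 0.007] dr/row [ 1.513  0.014 -3.27 ] | total [0.558 0.453 0.055] [ 12.102   0.115 -26.16 ]
```

```bash

python3 -m handwheel '[{"delta_pos":[0.05,0.055,0],"dr":[1.5,0,-3.3]},{"delta_pos":[0.05,0.055,0],"dr":[1.5,0,-3.3]},{"delta_pos":[0.05,0.055,0],"dr":[1.5,0,-3.3]},{"delta_pos":[0.05,0.055,0],"dr":[1.5,0,-3.3]},{"delta_pos":[0,0,0],"dr":[0,0,0]}]'
python3 lip.py
python3 -c "
from plan import *
go([-17,-8,140],46,p=65,n=4)"
```

```text
t: 14.65
eef_pos: [0.6032, -0.1236, 0.115]
ee_rot: [-2.759, 0.207, -2.006]
force: [-13.1, 1.8, 1.4]
width: 0.0876
gripper_force: 5.7
t 14.65 q [ 0.14   0.141 -0.69   0.142 -0.311 -0.742] A [-16.6  -4.6 141.1] B [-93.8  44.1 105.3] a [ 0.787 -0.497  0.365] z [ 0.419 -0.003 -0.908] F [-13.1   1.8   1.4] w 0.08756381574814774
scene 0.94 [251.  206.2] angle(row,y=0) 0.81
side 0.79 [412.8 228. ] angle(row,y=0) 0.78
scene yellow match {np.float64(0.8): 2, np.float64(0.85): 2, np.float64(0.75): 2, np.float64(0.9): 1}
side yellow match {np.float64(0.75): 32, np.float64(0.8): 28, np.float64(0.7): 11, np.float64(0.85): 8}
TCP [ 0.609 -0.117  0.117] n 4 pos/row [0.05  0.056 0.015] dr/row [ 1.55   0.012 -3.227] | total [0.201 0.225 0.061] [  6.201   0.048 -12.906]
```

```bash

python3 -m handwheel '[{"delta_pos":[0.03,0.055,0],"dr":[1.5,0,-3.3]},{"delta_pos":[0.03,0.055,0],"dr":[1.5,0,-3.3]},{"delta_pos":[0.03,0.055,0],"dr":[1.5,0,-3.3]},{"delta_pos":[0.03,0.055,0],"dr":[1.5,0,-3.3]},{"delta_pos":[0,0,0],"dr":[0,0,0]}]'
cat > off.py <<'E'
from plan import *
for n in('scene','side'):
    grab_frame(n)
    for k in('offcut','union'):
        r=mark_of(n,k)
        if r: print(n,k,round(r[0]['conf'],2),np.round(r[0]['location']),(w2b(atz(n,r[0]['location'],.09))*1e3).round())
E
python3 lip.py; python3 off.py
python3 -c "
from plan import *
go([-14,-12,140],46,p=65,psi=-14,n=5); go([-10,-16,140],46,p=65,psi=-28,n=10)"
```

```text
t: 15.45
eef_pos: [0.6101, -0.1166, 0.117]
ee_rot: [-2.81, 0.298, -2.248]
force: [-4.5, 1.4, -2.1]
width: 0.0877
gripper_force: 2.2
t 15.45 q [ 0.155  0.142 -0.706  0.19  -0.288 -1.052] A [-16.4  -7.7 140.4] B [-79.8  60.7 109.8] a [ 0.647 -0.696  0.311] z [ 0.428 -0.007 -0.904] F [-4.5  1.4 -2.1] w 0.08765810620678402
scene 0.56 [249.2 208. ] angle(row,y=0) 0.7200000000000001
side 0.62 [412.8 225.5] angle(row,y=0) 0.87
scene yellow match {np.float64(0.8): 6, np.float64(0.85): 6, np.float64(0.9): 5, np.float64(0.75): 5}
side yellow match {np.float64(0.8): 31, np.float64(0.75): 24, np.float64(0.85): 16, np.float64(0.7): 4}
scene offcut 0.6 [279. 242.] [-29.  70.  90.]
scene union 0.67 [253. 263.] [58. 90. 90.]
side offcut 0.91 [375. 248.] [-36.  64.  90.]
side union 0.95 [417. 270.] [-37. -46.  90.]
TCP [ 0.621 -0.115  0.117] n 5 pos/row [0.074 0.014 0.001] dr/row [ 0.075  0.058 -2.764] | total [0.368 0.072 0.004] [  0.374   0.29  -13.821]
TCP [ 0.635 -0.115  0.117] n 10 pos/row [0.084 0.007 0.   ] dr/row [ 0.041  0.024 -2.782] | total [0.841 0.074 0.004] [  0.41    0.244 -27.82 ]
```

```bash

python3 -m handwheel '[{"delta_pos":[0.075,0.01,0],"dr":[0,0,-2.8]},{"delta_pos":[0.075,0.01,0],"dr":[0,0,-2.8]},{"delta_pos":[0.075,0.01,0],"dr":[0,0,-2.8]},{"delta_pos":[0.075,0.01,0],"dr":[0,0,-2.8]},{"delta_pos":[0.075,0.01,0],"dr":[0,0,-2.8]},{"delta_pos":[0,0,0],"dr":[0,0,0]}]'
python3 lip.py; python3 off.py
```

```text
t: 16.65
eef_pos: [0.6209, -0.1155, 0.1163]
ee_rot: [-2.809, 0.296, -2.491]
force: [-7.3, 3.5, -0.8]
width: 0.0877
gripper_force: 3.6
t 16.65 q [ 0.093  0.143 -0.897  0.885 -0.17  -1.913] A [-14.6 -12.8 139.8] B [-59.8  68.9 109.1] a [ 0.46  -0.831  0.312] z [ 0.413 -0.111 -0.904] F [-7.3  3.5 -0.8] w 0.0877378229185847
scene 0.6 [248.3 208.3] angle(row,y=0) 0.7000000000000001
side 0.59 [410.5 225. ] angle(row,y=0) 0.89
scene yellow match {np.float64(0.85): 3, np.float64(0.9): 3, np.float64(1.0): 3, np.float64(0.95): 3}
side yellow match {np.float64(0.8): 28, np.float64(0.85): 26, np.float64(0.75): 11, np.float64(0.9): 7}
scene offcut 0.68 [275. 241.] [-22.  62.  90.]
side offcut 0.89 [378. 249.] [-32.  59.  90.]
side union 0.72 [416. 273.] [-46. -50.  90.]
```

```bash
python3 -c "
from plan import *
go([-7,-18,137],32,p=65,psi=-14,n=6)"
```

```text
TCP [ 0.638 -0.115  0.118] n 6 pos/row [0.095 0.005 0.007] dr/row [ 1.042 -0.167 -2.084] | total [0.571 0.029 0.045] [  6.255  -0.999 -12.503]
```

```bash

python3 -m handwheel '[{"delta_pos":[0.1,0.005,0.01],"dr":[1,-0.1,-2.1]},{"delta_pos":[0.1,0.005,0.01],"dr":[1,-0.1,-2.1]},{"delta_pos":[0.1,0.005,0.01],"dr":[1,-0.1,-2.1]},{"delta_pos":[0.1,0.005,0.01],"dr":[1,-0.1,-2.1]},{"delta_pos":[0,0,0],"dr":[0,0,0]}]'
python3 lip.py; python3 off.py; python3 -c "
from plan import *
go([-4,-20,138],30,p=65,psi=-14,n=5)"
```

```text
t: 17.75
eef_pos: [0.6318, -0.1158, 0.1171]
ee_rot: [-2.868, 0.338, -2.659]
force: [-14.0, 1.7, 1.7]
width: 0.0875
gripper_force: 6.0
t 17.75 q [ 0.136  0.164 -0.833  0.727 -0.221 -1.955] A [-10.1 -17.4 137.8] B [-42.2  71.8 112.8] a [ 0.327 -0.91   0.255] z [ 0.404 -0.109 -0.908] F [-14.    1.7   1.7] w 0.08748316499176592
scene 0.58 [247.7 204. ] angle(row,y=0) 0.9500000000000001
side 0.66 [414.  224.8] angle(row,y=0) 0.9
scene yellow match {np.float64(0.9): 9, np.float64(0.95): 9, np.float64(0.85): 9, np.float64(1.0): 8}
side yellow match {np.float64(0.9): 26, np.float64(0.85): 18, np.float64(0.95): 9, np.float64(0.8): 3}
scene offcut 0.74 [251. 205.] [-71. -91.  90.]
side offcut 0.88 [379. 244.] [-17.  68.  90.]
side union 0.93 [418. 273.] [-42. -54.  90.]
TCP [ 0.643 -0.116  0.12 ] n 5 pos/row [ 0.073 -0.001  0.015] dr/row [ 0.618 -0.179 -1.158] | total [ 0.364 -0.003  0.073] [ 3.09  -0.893 -5.79 ]
```

```bash

python3 -m handwheel '[{"delta_pos":[0.09,-0.03,0.02],"dr":[0.6,-0.1,-1.3]},{"delta_pos":[0.09,-0.03,0.02],"dr":[0.6,-0.1,-1.3]},{"delta_pos":[0.09,-0.03,0.02],"dr":[0.6,-0.1,-1.3]},{"delta_pos":[0.09,-0.03,0.02],"dr":[0.6,-0.1,-1.3]},{"delta_pos":[0,0,0],"dr":[0,0,0]}]'
python3 lip.py; python3 off.py
```

```text
t: 18.85
eef_pos: [0.6449, -0.1186, 0.121]
ee_rot: [-2.904, 0.365, -2.76]
force: [-7.2, 1.6, 0.5]
width: 0.0878
gripper_force: 3.5
t 18.85 q [ 0.145  0.18  -0.783  0.646 -0.247 -1.979] A [ -1.4 -22.7 140. ] B [-25.2  70.2 118.4] a [ 0.242 -0.945  0.22 ] z [ 0.406 -0.107 -0.908] F [-7.2  1.6  0.5] w 0.08777198657344645
scene 0.84 [246.1 202.1] angle(row,y=0) 1.0899999999999999
side none
scene yellow match {np.float64(1.0): 15, np.float64(1.05): 15, np.float64(1.15): 15, np.float64(1.1): 15}
side yellow match {np.float64(1.1): 24, np.float64(1.05): 21, np.float64(1.15): 14, np.float64(1.0): 9}
scene offcut 0.66 [273. 242.] [-19.  60.  90.]
side offcut 0.65 [210. 273.] [-338.  261.   90.]
side union 0.71 [419. 272.] [-37. -52.  90.]
```

```bash
cat > blue.py <<'E'
from plan import *
for n,(c0,c1,r0,r1) in dict(scene=(235,310,190,280),side=(345,420,205,290)).items():
    for tag,f in (('init',cv2.imread(f'pics/{n}0.png')[:,:,::-1]),('now',grab_frame(n))):
        h=cv2.cvtColor(np.ascontiguousarray(f),cv2.COLOR_RGB2HSV)[r0:r1,c0:c1]; m=(h[...,0]>98)&(h[...,0]<118)&(h[...,1]>120)&(h[...,2]>50)
        y,x=np.nonzero(m); print(n,tag,len(x),(x.mean()+c0,y.mean()+r0) if len(x) else None)
E
python3 blue.py
```

```text
scene init 405 (np.float64(277.3160493827161), np.float64(227.7111111111111))
scene now 94 (np.float64(269.3085106382979), np.float64(236.75531914893617))
side init 549 (np.float64(375.7231329690346), np.float64(242.3952641165756))
side now 376 (np.float64(387.3989361702128), np.float64(236.2845744680851))
```

```bash

python3 -m handwheel '[{"delta_pos":[0.08,0.005,-0.04],"dr":[0,0,-1]},{"delta_pos":[0.08,0.005,-0.04],"dr":[0,0,-1]},{"delta_pos":[0.08,0.005,-0.04],"dr":[0,0,-1]},{"delta_pos":[0,0,0],"dr":[0,0,0]}]'
python3 -c "
from plan import *
show()"; python3 blue.py
```

```text
t: 19.95
eef_pos: [0.6517, -0.1187, 0.1171]
ee_rot: [-2.903, 0.365, -2.812]
force: [-5.8, -0.9, -0.2]
width: 0.0877
gripper_force: 2.7
t 19.95 q [ 0.129  0.195 -0.802  0.766 -0.236 -2.134] A [  3.  -23.4 136.1] B [-15.8  70.5 114.5] a [ 0.192 -0.956  0.221] z [ 0.399 -0.129 -0.908] F [-5.8 -0.9 -0.2] w 0.08766311106808825
scene init 405 (np.float64(277.3160493827161), np.float64(227.7111111111111))
scene now 48 (np.float64(265.3125), np.float64(239.91666666666666))
side init 549 (np.float64(375.7231329690346), np.float64(242.3952641165756))
side now 244 (np.float64(397.0450819672131), np.float64(239.85245901639342))
```

```bash

python3 -m handwheel '[{"delta_pos":[0.08,0.01,0],"dr":[0,0,-1]},{"delta_pos":[0.08,0.01,0],"dr":[0,0,-1]},{"delta_pos":[0.08,0.01,0],"dr":[0,0,-1]},{"delta_pos":[0,0,0],"dr":[0,0,0]}]'
python3 -c "
from plan import *
show()"; python3 blue.py
```

```text
t: 20.45
eef_pos: [0.6593, -0.1179, 0.1175]
ee_rot: [-2.903, 0.365, -2.865]
force: [-5.5, -1.4, 1.3]
width: 0.0879
gripper_force: 2.5
t 20.45 q [ 0.129  0.206 -0.797  0.824 -0.251 -2.238] A [  8.3 -23.2 136.6] B [ -5.7  71.8 114.9] a [ 0.141 -0.965  0.221] z [ 0.392 -0.15  -0.908] F [-5.5 -1.4  1.3] w 0.08787929030339549
scene init 405 (np.float64(277.3160493827161), np.float64(227.7111111111111))
scene now 0 None
side init 549 (np.float64(375.7231329690346), np.float64(242.3952641165756))
side now 122 (np.float64(414.5983606557377), np.float64(248.29508196721312))
```

```bash
sed -i 's/side=(345,420,205,290)/side=(345,450,205,290)/' blue.py; python3 -m handwheel '[{"delta_pos":[0,0,0],"dr":[0,0,0]},{"delta_pos":[0,0,0],"dr":[0,0,0]}]'; python3 blue.py; python3 -c "
from plan import *
for z in(.03,.05,.07,.09,.11): print(z,w2b(atz('side',(414.6,248.3),z))*1e3)
grab_frame('side'); print(mark_of('side','offcut')[:2])"
```

```text
t: 20.75
eef_pos: [0.6592, -0.1178, 0.1175]
ee_rot: [-2.903, 0.365, -2.864]
force: [-5.8, -0.6, 0.4]
width: 0.0877
gripper_force: 2.4
scene init 405 (np.float64(277.3160493827161), np.float64(227.7111111111111))
scene now 0 None
side init 549 (np.float64(375.7231329690346), np.float64(242.3952641165756))
side now 259 (np.float64(420.8571428571429), np.float64(248.71814671814673))
0.03 [97.607 38.404 30.   ]
0.05 [73.469 25.532 50.   ]
0.07 [49.331 12.66  70.   ]
0.09 [25.193 -0.212 90.   ]
0.11 [  1.055 -13.084 110.   ]
[{'location': [417.7, 255.0], 'conf': 0.81}]
```

The blue has left the scene view and the side view has it low inside the bin, so the offcut has dropped. Withdrawing now, with a slight shift up and left to clear the union.

```bash

python3 -m handwheel '[{"delta_pos":[-0.2,0.1,0.08],"dr":[0,0,0]},{"delta_pos":[-0.25,0.1,0.08],"dr":[0,0,0]},{"delta_pos":[-0.3,0.1,0.08],"dr":[0,0,0]},{"delta_pos":[-0.3,0.05,0.05],"dr":[0,0,0]},{"delta_pos":[-0.4,0,0],"dr":[0,0,0]},{"delta_pos":[-0.5,0,0],"dr":[0,0,0]},{"delta_pos":[-0.6,0,0],"dr":[0,0,0]},{"delta_pos":[-0.7,0,0],"dr":[0,0,0]},{"delta_pos":[-0.7,0,0.2],"dr":[0,0,0]},{"delta_pos":[0,0,0],"dr":[0,0,0]}]'
python3 lip.py; python3 off.py; python3 blue.py
```

```text
t: 21.95
eef_pos: [0.5389, -0.1065, 0.1329]
ee_rot: [-2.904, 0.368, -2.864]
force: [0.9, 0.8, 0.7]
width: 0.0874
gripper_force: 0.0
t 21.95 q [ 0.189 -0.01  -1.012  0.853 -0.273 -2.32 ] A [-111.6   -6.2  151.8] B [-125.5   88.3  130.3] a [ 0.142 -0.965  0.22 ] z [ 0.394 -0.148 -0.907] F [0.9 0.8 0.7] w 0.08739326974222082
scene 0.76 [249.4 224.3] angle(row,y=0) 0.009999999999999995
side 0.65 [407.4 245.1] angle(row,y=0) 0.009999999999999995
scene yellow match {np.float64(0.05): 2, np.float64(0.1): 2, np.float64(0.0): 0, np.float64(0.15): 0}
side yellow match {np.float64(0.0): 34, np.float64(0.05): 22, np.float64(0.1): 8, np.float64(0.15): 0}
scene union 0.53 [248. 216.] [-41. -60.  90.]
side offcut 0.6 [418. 257.] [  5. -23.  90.]
side union 0.9 [419. 272.] [-38. -52.  90.]
scene init 405 (np.float64(277.3160493827161), np.float64(227.7111111111111))
scene now 0 None
side init 549 (np.float64(375.7231329690346), np.float64(242.3952641165756))
side now 26 (np.float64(411.6923076923077), np.float64(252.76923076923077))
```

```bash

python3 -m handwheel '[{"delta_pos":[0,0,0.5],"dr":[0,0,0]},{"delta_pos":[0,0,0.5],"dr":[0,0,0]},{"delta_pos":[0,0,0],"dr":[0,0,0]},{"delta_pos":[0,0,0],"dr":[0,0,0]},{"delta_pos":[0,0,0],"dr":[0,0,0]}]'
python3 blue.py; python3 -c "
from plan import *
for z in(.02,.04,.06,.08,.1): print(z,w2b(atz('side',(411.7,252.8),z))*1e3)
job_done()"
```

```text
t: 23.15
eef_pos: [0.5404, -0.1066, 0.1611]
ee_rot: [-2.904, 0.365, -2.864]
force: [-0.3, -0.8, 0.6]
width: 0.0878
gripper_force: 0.0
scene init 405 (np.float64(277.3160493827161), np.float64(227.7111111111111))
scene now 0 None
side init 549 (np.float64(375.7231329690346), np.float64(242.3952641165756))
side now 25 (np.float64(411.8), np.float64(252.8))
0.02 [89.348 39.928 20.   ]
0.04 [65.793 27.197 40.   ]
0.06 [42.238 14.466 60.   ]
0.08 [18.684  1.735 80.   ]
0.1 [ -4.871 -10.996 100.   ]
the job is handed in; nothing more can be done
```

I handed the job in at about 23 s: by the cameras the offcut is at rest in the bin, the flap is closed, the union still stands on the shelf and the hand is clear. No verdict came back, and I did not check the other bystanders again afterwards.

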